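# Square a wooden box into the bench's corner stop

## Robot

A 6-joint arm with a two-finger parallel gripper is mounted at the origin on a cart in front of the work surface, level with it; the furniture and walls round the work are solid. World frame = base frame: x ahead of the robot, y to its left, z up, the work surface at z = 0. Lengths are in m, angles in degrees, forces in N, time in s.
With the tool pointing down it reaches from about 0.4 to 0.825 m from the base axis. Payload 7 kg.
Tool frame: the origin (TCP) lies on the centre line of the jaws, within the pads' length; the fingertips stand 19 mm ahead of it and the grasp point (between the pads) is the TCP; z points along the fingers, y is the line along which they close (so a half turn about z gives the same grasp; the last joint's range is limited). The gripper opens to 88 mm and grips with 3 to 60 N. Pads are 19 mm wide; open, the fingers measure 130 mm over their backs; the gripper's body (78 mm by 193 mm) begins 47 mm behind the grasp point.
Start: joints at [82.225, 20.546, 0.682, 0, -70.136, -16.507], TCP at [0.278, 0.615, 0.246] pointing down, gripper open.
Joint ranges: [-176.03, 176.03], [-82.01, 121.73], [-58.28, 71.71], [-173.87, 95.51], [-174.79, -0.11], [-173.66, 173.66]. Speed limits (degrees/s): [136.94, 136.94, 172.46, 180, 180, 180].

## Interface

Orientations are given as [roll, pitch, yaw] about the fixed x, y, z axes, in that order (R = Rz(yaw) Ry(pitch) Rx(roll)).
In Python, from plant import * gives the robot as it stands. The module is installed in compiled form; this text tells all that it offers.
- The arm moves only by the tool play_rows, never from a script. Its argument "deltas" is a list of rows, each a list of 6 numbers: the shift along the world's x, y, z scaled (see below), then the turn, a rotation vector about the world's x, y, z scaled (see below). A call has 1 to 10 rows; each row shifts and turns the commanded pose from where the row before left it; what a row does not reach is not made up. The controller multiplies each number of a shift by 800 mm and each number of a turn by 180 degrees. A row lasts 1/10 s, in which the tool goes at most 50 mm and 8.59 degrees, less where a joint would pass 70% of its speed; a pose out of reach is approached as far as the arm can. A call with a number of a shift or a turn outside -1 to 1 is refused whole. A call with a gripper value outside its range is refused whole. "gripper" is the gripper command: -1 is shut, 1 is fully open, values between are in proportion, set as the call begins (left out, the last holds). The fingers move at their own pace and stop on an object; the grip force is fixed at half the most. Time passes only in rows, so rows that do not move let the fingers close. It gives the time, the measured TCP pose, the force, the opening and the grip force at its end, in the units of the state.
- get_obs(): the state, without advancing time (a new reading comes with each control period).
- snapshot(name): name is "side" or "top" or "wrist"; returns (picture, depth): 420x560x3 uint8, blue, green, red; 420x560 float32, m along the optical axis (not along the pixel's ray), 0 where there is no reading.
- camera_model(name): a dict with "fx", "fy", "cx", "cy" (pixels), "world_to_cam" (4x4, takes a point from world to camera coordinates). Camera axes: x right, y down, z forward; pixel columns grow to the right and rows downward; lengths in m; the calibration is good to about 2 mm. The wrist camera is an equidistant fisheye: a pixel r from the principal point sees the ray r / f radians off the axis. A picture is of the moment at which its call begins: read the wrist's pose just before it. camera_model takes no time and is no camera call; for the wrist camera it gives the pose at the moment of the call.
- close_job(): hands the job in; it is judged then, once.
The state is a dict: "clock": time; "joint_pos": joint angles; "qvel": joint speeds; "tau": joint torques, N m; "tool_pos": TCP position; "orientation": TCP orientation; "force": force on the tool from outside, world axes, zero at the start; "moment": the same for the moment, N m; "opening": finger opening in m; "gripper_force": force on a finger pad.
Only numpy, scipy, OpenCV 4.12 (cv2) and the standard library are available. Lean on these libraries where they do the work, as an engineer would, in place of code of your own. Each camera call takes 0.05 s, during which the arm holds its last target. There are 200 camera calls.

## Task

Push the brown wooden box that lies beside the pale L-shaped corner stop along the bench top into that corner, ready for marking out: its long right side flat against the long fence and its far end against the short stop, with no gap at either. Only push it with the fingers, steadily: do not lift it, tip it or knock it along, and do not disturb the blue tin, the tape roll, the black-and-yellow pin box or the glass. Leave the box there and take the hand away.

Things in the scene. Friction and masses are not known exactly. Their poses are not given: they have to be found in the camera images.
- box_centre (a point): centre of the brown wooden box, half-way up (24.5 mm above the bench). Body 76 mm (own x) by 220 mm (own y), 49 mm high with its closed, fixed lid. The lid overhangs 1 mm at each end; a 30 mm wide lip juts 5 mm from the middle of the left side (own -x), 44-48 mm up. Loose, 0.35 to 0.6 kg, slides at 2 to 5 N. Starts clear of the stop, within 0.3 rad of parallel to the fence
- stop_corner (a point): inside corner of the pale wooden L-shaped stop screwed to the bench, 24.5 mm up. Its +x points to the right, +y away from the robot (yaw about -1.57). Legs 24 mm thick, 41 mm high. The long fence runs 250 mm along this point's -y, its face towards -x; the short stop runs 100 mm along -x, its face towards -y. Seated, the box's centre is at x = -38, y = -110 mm in this frame, axes parallel
- wax_tin: round blue tin, 69 mm across, 32 mm high, loose; leave alone. Origin at the centre of its underside
- tape_roll: roll of brown tape lying flat, 101 mm across, 48 mm high, loose; leave alone. Origin at the centre of its underside
- pin_box: small black-and-yellow box, 50 x 42 x 56 mm high, loose; leave alone. Origin at the centre of its underside
- tumbler: clear drinking glass, 81 mm across, 101 mm high, standing loose; leave alone. Origin at the centre of its underside
- wooden_box: the same wooden box; origin at the centre of its underside

How it is judged (in metres and radians):
At the end, for the whole second after the job is handed in: The box stands flat and at rest on the bench, its long side along the fence and its end against the stop: gaps under 4 mm at its centre line, parallel to the fence within 0.03 rad; the tin, tape roll, pin box and glass are within 15 mm of where they stood (x of box_centre in the frame of stop_corner between -0.042 and -0.033 m and y of box_centre in the frame of stop_corner between -0.114 and -0.105 m and angle between the y axis of box_centre and the y axis of stop_corner, either way round below 0.03 rad and angle between box_centre's own z axis and vertical below 0.03 rad and height (world z) of box_centre below 0.028 m and linear speed of wooden_box below 0.01 m/s and distance of each of wax_tin, tape_roll, pin_box, tumbler from where it was at the start of the episode below 0.015 m); the robot touches nothing.
It fails at once if the box is lifted (more than 12 mm) (height (world z) of box_centre above 0.0365 m).
It fails at once if the box is tipped (more than 0.15 rad) (angle between box_centre's own z axis and vertical above 0.15 rad).
It fails at once if the box is knocked along (faster than 0.4 m/s) (linear speed of wooden_box above 0.4 m/s).
It fails at once if the blue tin, tape roll, pin box or glass is moved more than 15 mm (distance of any of wax_tin, tape_roll, pin_box, tumbler from where it was at the start of the episode above 0.015 m).
It also fails if it takes over 67 s, if anything falls off the work surface, if the arm or the gripper's body presses on something with over 40 N, if the wrist force passes 120 N, or if a joint passes its speed limit or range.

## Working session

There is one attempt and no reset: what is moved stays moved. The work goes in short steps, Python scripts to look and compute and a tool call to move; the robot and the scene stay as the last step left them, time stands still between calls to the robot, and variables do not carry over. Pictures are saved under pics/ and viewed, at most 10 in all, crops included, and the job is handed in when it is done.

Besides the shell and the picture viewer there is one more tool, called after "Emit:" by a JSON object that holds its "op" and its "data", one argument or row to a line. play_rows: Moves the arm, as the interface text tells. Its arguments: {"type":"object","properties":{"deltas":{"type":"array","items":{"type":"array","items":{"type":"number","minimum":-1,"maximum":1}}},"gripper":{"type":"number"}},"required":["deltas"]}

```bash
mkdir -p pics; python3 - <<'E'
from plant import *
import cv2,numpy as np
for n in("top","side"):
    p,d=snapshot(n); cv2.imwrite(f"pics/{n}0.png",p); np.save(f"{n}0.npy",d)
    print(n,camera_model(n))
print(get_obs())
E
```

```text
top {'fx': 473.94585656377603, 'fy': 473.94585656377603, 'cx': 285.84795001461345, 'cy': 207.43143148599597, 'world_to_cam': array([[ 0.0112454 , -0.99986492, -0.01198695, -0.15278301],
       [-0.9972423 , -0.01033484, -0.07349143,  0.54631646],
       [ 0.07335762,  0.01278033, -0.99722381,  1.40500488],
       [ 0.        ,  0.        ,  0.        ,  1.        ]])}
side {'fx': 393.5007008324657, 'fy': 393.5007008324657, 'cx': 279.371132497238, 'cy': 212.22092463690763, 'world_to_cam': array([[ 0.99248539, -0.12105839, -0.0178218 , -0.55489992],
       [-0.09451257, -0.66590853, -0.74002244, -0.0208721 ],
       [ 0.07771824,  0.73614584, -0.67234602,  1.12741025],
       [ 0.        ,  0.        ,  0.        ,  1.        ]])}
{'clock': 0.1, 'joint_pos': array([ 8.22241561e+01,  2.05862637e+01,  6.39133241e-01, -1.67454327e-02,
       -7.01374393e+01, -1.65077065e+01]), 'qvel': array([-0.01371176, -0.18118171,  0.04161697,  0.16088877,  0.01333292,
       -0.04976354]), 'tau': array([-8.28234788e-04, -5.84165096e+01,  2.93749058e+01,  7.01536417e+00,
        1.01521148e-02, -5.00797807e-05]), 'tool_pos': array([0.2774454 , 0.61488762, 0.24473237]), 'orientation': array([ 1.79914443e+02, -8.93820796e-03, -2.42892448e+01]), 'force': array([-0.78990675,  0.94124922, -0.12723932]), 'moment': array([-0.00951506, -0.01604141,  0.01735688]), 'gripper_force': 0.0, 'opening': 0.08771571560808643}
```

View pics/top0.png

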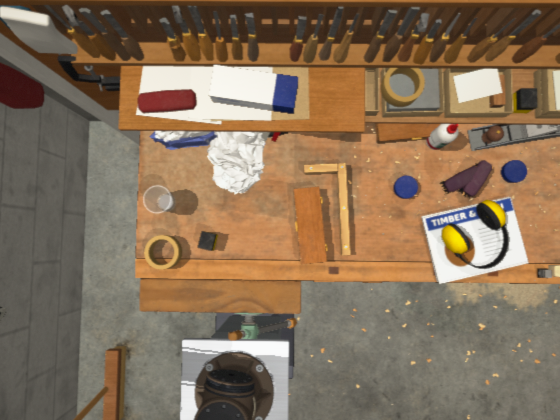

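View pics/side0.png

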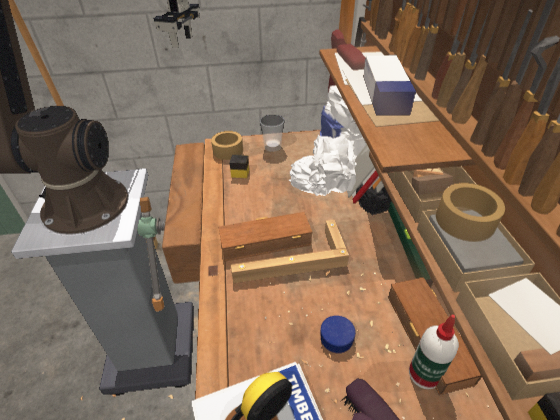

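```bash
python3 - <<'E'
import cv2
p=cv2.imread("pics/top0.png")
c=p[150:275,270:380]; cv2.imwrite("pics/c0.png",cv2.resize(c,None,fx=4.8,fy=4.8,interpolation=cv2.INTER_CUBIC))
E
```

```text
(no output)
```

View pics/c0.png

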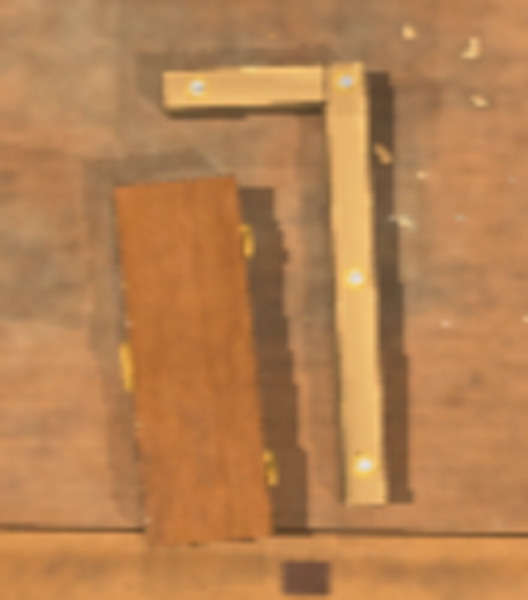

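```bash
cat > h.py <<'E'
import numpy as np
from plant import *
def px2w(n,u,v,z,m=None):
    m=m or camera_model(n); T=m["world_to_cam"]; R=T[:3,:3]; c=-R.T@T[:3,3]
    d=R.T@np.array([(u-m["cx"])/m["fx"],(v-m["cy"])/m["fy"],1]); return c+d*(z-c[2])/d[2]
E
python3 - <<'E'
from h import *
np.set_printoptions(precision=4,suppress=True)
z=lambda u,v:(270+(u+.5)/4.8-.5,150+(v+.5)/4.8-.5)
P={}
for k,u,v,h in [("FL",115,186,.049),("FR",236,176,.049),("NR",272,538,.049),("NL",150,543,.049),("corner",328,105,.041),("fenceend",344,503,.041),("stopend",165,109,.041),("outc",365,63,.041),("lip",127,367,.046)]:
    P[k]=px2w("top",*z(u,v),h); print(k,P[k])
for k,u,v,h in [("tin",405,187,.032),("tape",162,252,.048),("pin",207,241,.056),("glass",157,200,.1)]: print(k,px2w("top",u,v,h))
a=P["FR"]-P["NR"];b=P["FL"]-P["NL"];f=P["corner"]-P["fenceend"]; s=P["stopend"]-P["corner"]
for q in(a,b,f,s):print(np.linalg.norm(q),np.degrees(np.arctan2(q[1],q[0])))
print(sum(P[k] for k in("FL","FR","NR","NL"))/4, np.linalg.norm(P["FL"]-P["FR"]))
E
```

```text
FL [ 0.6024 -0.1694  0.049 ]
FR [ 0.6093 -0.2436  0.049 ]
NR [ 0.3884 -0.2668  0.049 ]
NL [ 0.3845 -0.1928  0.049 ]
corner [ 0.655  -0.3007  0.041 ]
fenceend [ 0.4099 -0.3113  0.041 ]
stopend [ 0.6516 -0.1999  0.041 ]
outc [ 0.6815 -0.3236  0.041 ]
lip [ 0.4914 -0.1779  0.046 ]
tin [ 0.6117 -0.5012  0.032 ]
tape [0.411  0.2145 0.048 ]
pin [0.4446 0.0816 0.056 ]
glass [0.5594 0.2191 0.1   ]
0.22210837528378014 5.995229429800947
0.21912746670052857 6.142896595459613
0.24538483346537607 2.4628291491518866
0.10090127830916101 91.96011962123686
[ 0.4962 -0.2182  0.049 ] 0.07458863619991757
```

Emit:
{"op": "play_rows", "data": {
  "deltas": [
    [0.0166,-0.0582,0,0,0,-0.02205],
    [0.0166,-0.0582,0,0,0,-0.02205],
    [0.0166,-0.0582,0,0,0,-0.02205],
    [0.0166,-0.0582,0,0,0,-0.02205],
    [0.0166,-0.0582,0,0,0,-0.02205],
    [0.0166,-0.0582,0,0,0,-0.02205],
    [0.0166,-0.0582,0,0,0,-0.02205],
    [0.0166,-0.0582,0,0,0,-0.02205]
  ],
  "gripper": 1
}}

```text
clock: 0.9
tool_pos: [0.3837, 0.2407, 0.2455]
orientation: [-180.0, 0.0, -56.2]
force: [1.5, -0.0, 0.4]
opening: 0.0876
gripper_force: 0.0
```

Emit:
{"op": "play_rows", "data": {
  "deltas": [
    [0.0166,-0.0582,0,0,0,-0.02205],
    [0.0166,-0.0582,0,0,0,-0.02205],
    [0.0166,-0.0582,0,0,0,-0.02205],
    [0.0166,-0.0582,0,0,0,-0.02205],
    [0.0166,-0.0582,0,0,0,-0.02205],
    [0.0166,-0.0582,0,0,0,-0.02205],
    [0.0166,-0.0582,0,0,0,-0.02205],
    [0.0166,-0.0582,0,0,0,-0.02205],
    [0,0,0,0,0,0],
    [0,0,0,0,0,0]
  ]
}}

```text
clock: 1.9
tool_pos: [0.4896, -0.131, 0.2448]
orientation: [179.9, 0.0, -88.0]
force: [-0.4, -0.5, -0.4]
opening: 0.0877
gripper_force: 0.0
```

```bash
python3 - <<'E'
from h import *
import cv2
m=camera_model("wrist");p,d=snapshot("wrist");cv2.imwrite("pics/w0.png",p)
np.save("w0.npy",m,allow_pickle=True);print({k:m[k] for k in m})
E
```

```text
{'fx': 325.19226210127806, 'fy': 325.19226210127806, 'cx': 283.7122005877771, 'cy': 207.13548694601803, 'world_to_cam': array([[-0.99940061, -0.03456284,  0.00195909,  0.48487794],
       [-0.03263413,  0.95949279,  0.27983672,  0.10736827],
       [-0.01155169,  0.27960506, -0.96004561,  0.43214256],
       [ 0.        ,  0.        ,  0.        ,  1.        ]])}
```

View pics/w0.png

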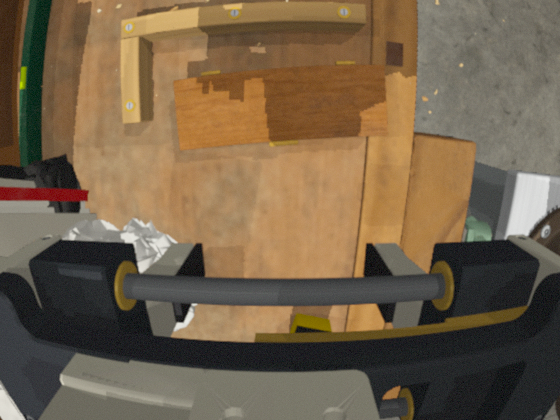

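Emit:
{"op": "play_rows", "data": {
  "deltas": [
    [0,0,-0.0405,0,0,0],
    [0,0,-0.0405,0,0,0],
    [0,0,-0.0405,0,0,0],
    [0,0,-0.0405,0,0,0],
    [0,0,-0.0405,0,0,0],
    [0,0,-0.0405,0,0,0],
    [0,0,-0.012,0,0,0],
    [0,0,-0.012,0,0,0],
    [0,0,0,0,0,0]
  ]
}}

```text
clock: 2.85
tool_pos: [0.4902, -0.129, 0.0319]
orientation: [180.0, -0.0, -87.7]
force: [-0.5, 0.0, -0.0]
opening: 0.0876
gripper_force: 0.0
```

Emit:
{"op": "play_rows", "data": {
  "deltas": [
    [0,-0.0125,0,0,0,0],
    [0,-0.0125,0,0,0,0],
    [0,-0.006,0,0,0,0],
    [0,-0.006,0,0,0,0],
    [0,-0.006,0,0,0,0],
    [0,-0.006,0,0,0,0],
    [0,-0.006,0,0,0,0],
    [0,-0.006,0,0,0,0]
  ]
}}

```text
clock: 3.65
tool_pos: [0.4907, -0.1786, 0.0322]
orientation: [-179.9, 0.0, -87.8]
force: [0.8, 4.2, 2.7]
opening: 0.0879
gripper_force: 2.2
```

Emit:
{"op": "play_rows", "data": {
  "deltas": [
    [0.0002,-0.005,0,0,0,0],
    [0.0002,-0.005,0,0,0,0],
    [0.0002,-0.005,0,0,0,0],
    [0.0002,-0.005,0,0,0,0],
    [0.0002,-0.005,0,0,0,0],
    [0.0002,-0.005,0,0,0,0],
    [0.0002,-0.005,0,0,0,0],
    [0.0002,-0.005,0,0,0,0],
    [0.0002,-0.005,0,0,0,0],
    [0,0,0,0,0,0]
  ]
}}

```text
clock: 4.65
tool_pos: [0.4914, -0.2148, 0.032]
orientation: [180.0, 0.0, -87.8]
force: [-0.0, 0.4, -1.1]
opening: 0.0875
gripper_force: 0.1
```

```bash
python3 - <<'E'
from h import *
import cv2
print(get_obs()["tool_pos"])
p,d=snapshot("top");cv2.imwrite("pics/t1.png",p)
c=p[150:275,270:380]; cv2.imwrite("pics/c1.png",cv2.resize(c,None,fx=4.8,fy=4.8,interpolation=cv2.INTER_CUBIC))
E
```

```text
[ 0.4913968  -0.21484146  0.03196776]
```

View pics/c1.png

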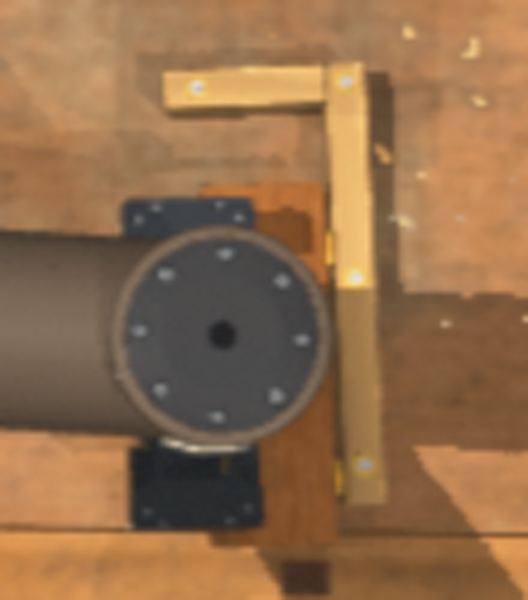

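Emit:
{"op": "play_rows", "data": {
  "deltas": [
    [0,0.0125,0,0,0,0],
    [0,0.02,0,0,0,0],
    [0,0.02,0,0,0,0],
    [0,0,0.0375,0,0,0],
    [0,0,0.0375,0,0,0],
    [0,0,0.0375,0,0,0],
    [0,0,0.0375,0,0,0],
    [0,0,0,0,0,0]
  ]
}}

```text
clock: 5.5
tool_pos: [0.4935, -0.1723, 0.1559]
orientation: [-179.6, -0.1, -87.7]
force: [1.1, 0.3, 0.4]
opening: 0.0878
gripper_force: 0.0
```

```bash
python3 - <<'E'
from h import *
import cv2
o=get_obs();print(o["tool_pos"],o["joint_pos"])
m=camera_model("wrist");p,d=snapshot("wrist");cv2.imwrite("pics/w1.png",p)
np.save("w1.npy",m,allow_pickle=True)
E
```

```text
[ 0.49354346 -0.17226049  0.15590296] [  2.33187407  10.60715312 -25.83722179   0.0795577  -53.18970872
  -0.10934527]
```

View pics/w1.png

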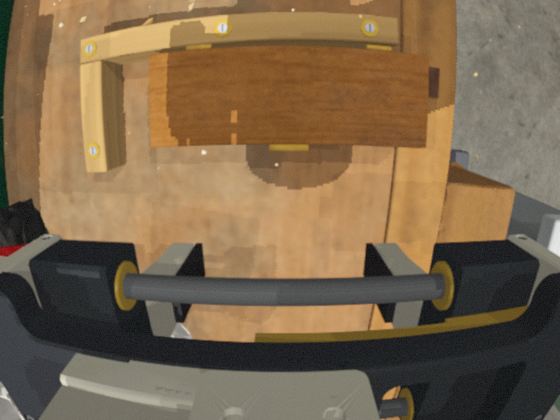

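Emit:
{"op": "play_rows", "data": {
  "deltas": [
    [-0.0169,-0.0112,0,0,0,-0.0455],
    [-0.0169,-0.0112,0,0,0,-0.0455],
    [-0.0169,-0.0112,0,0,0,-0.0455],
    [-0.0169,-0.0112,0,0,0,-0.0455],
    [-0.0169,-0.0112,0,0,0,-0.0455],
    [-0.0169,-0.0112,0,0,0,-0.0455]
  ],
  "gripper": -0.32
}}

```text
clock: 6.15
tool_pos: [0.4089, -0.2261, 0.1507]
orientation: [179.9, -0.1, -137.3]
force: [0.4, -0.7, 0.8]
opening: 0.045
gripper_force: 0.0
```

Emit:
{"op": "play_rows", "data": {
  "deltas": [
    [-0.0169,-0.0112,0,0,0,-0.0455],
    [-0.0169,-0.0112,0,0,0,-0.0455],
    [-0.0169,-0.0112,0,0,0,-0.0455],
    [-0.0169,-0.0112,0,0,0,-0.0455],
    [-0.0169,-0.0112,0,0,0,-0.0455],
    [0,0,0,0,0,0],
    [0,0,0,0,0,0]
  ]
}}

```text
clock: 6.85
tool_pos: [0.3423, -0.2708, 0.1513]
orientation: [180.0, -0.1, -177.8]
force: [0.2, -0.2, -0.9]
opening: 0.0297
gripper_force: 0.0
```

Emit:
{"op": "play_rows", "data": {
  "deltas": [
    [0,0,-0.0375,0,0,0],
    [0,0,-0.0375,0,0,0],
    [0,0,-0.0375,0,0,0],
    [0,0,-0.0275,0,0,0],
    [0,0,-0.01,0,0,0],
    [0,0,0,0,0,0]
  ]
}}

```text
clock: 7.45
tool_pos: [0.3424, -0.2706, 0.031]
orientation: [180.0, -0.2, -177.8]
force: [-0.1, -0.2, 0.9]
opening: 0.0298
gripper_force: 0.0
```

Emit:
{"op": "play_rows", "data": {
  "deltas": [
    [0.01,0.0004,0,0,0,0],
    [0.01,0.0004,0,0,0,0],
    [0.006,0.0002,0,0,0,0],
    [0.006,0.0002,0,0,0,0],
    [0.006,0.0002,0,0,0,0],
    [0.006,0.0002,0,0,0,0]
  ]
}}

```text
clock: 8.05
tool_pos: [0.3762, -0.2695, 0.0318]
orientation: [179.9, -0.2, -177.9]
force: [-6.6, -0.5, 5.5]
opening: 0.0299
gripper_force: 3.4
```

Emit:
{"op": "play_rows", "data": {
  "deltas": [
    [0.006,0.00023,0,0,0,0],
    [0.006,0.00023,0,0,0,0],
    [0.006,0.00023,0,0,0,0],
    [0.006,0.00023,0,0,0,0],
    [0.006,0.00023,0,0,0,0],
    [0.006,0.00023,0,0,0,0],
    [0.006,0.00023,0,0,0,0]
  ]
}}

```text
clock: 8.75
tool_pos: [0.4093, -0.2683, 0.0317]
orientation: [179.9, -0.2, -177.9]
force: [-7.5, 0.2, 5.4]
opening: 0.0297
gripper_force: 3.5
```

Emit:
{"op": "play_rows", "data": {
  "deltas": [
    [0.003,0.0001,0,0,0,0],
    [0.003,0.0001,0,0,0,0],
    [0.003,0.0001,0,0,0,0]
  ]
}}

```text
clock: 9.05
tool_pos: [0.4186, -0.2682, 0.0318]
orientation: [180.0, -0.0, -177.9]
force: [-1.6, 0.1, -0.9]
opening: 0.0296
gripper_force: 0.9
```

Emit:
{"op": "play_rows", "data": {
  "deltas": [
    [0.002,0.0001,0,0,0,0],
    [0.002,0.0001,0,0,0,0]
  ]
}}

```text
clock: 9.25
tool_pos: [0.4223, -0.268, 0.0319]
orientation: [180.0, 0.0, -177.9]
force: [-2.3, -0.1, -0.2]
opening: 0.0299
gripper_force: 0.9
```

Emit:
{"op": "play_rows", "data": {
  "deltas": [
    [0.002,0.0001,0,0,0,0],
    [0.002,0.0001,0,0,0,0]
  ]
}}

```text
clock: 9.45
tool_pos: [0.4226, -0.2679, 0.0318]
orientation: [180.0, -0.3, -177.9]
force: [-14.0, -3.5, 11.4]
opening: 0.0298
gripper_force: 7.0
```

Emit:
{"op": "play_rows", "data": {
  "deltas": [
    [-0.01,0,0,0,0,0],
    [-0.015,0,0,0,0,0],
    [-0.015,0,0,0,0,0],
    [0,0,0.0375,0,0,0],
    [0,0,0.0375,0,0,0],
    [0,0,0.0375,0,0,0],
    [0,0,0.0375,0,0,0]
  ]
}}

```text
clock: 10.15
tool_pos: [0.3926, -0.2678, 0.1533]
orientation: [-180.0, 0.1, -177.9]
force: [0.2, -0.4, -0.3]
opening: 0.0298
gripper_force: 0.0
```

Emit:
{"op": "play_rows", "data": {
  "deltas": [
    [0.0171,0.01,0,0,0,0.0455],
    [0.0171,0.01,0,0,0,0.0455],
    [0.0171,0.01,0,0,0,0.0455],
    [0.0171,0.01,0,0,0,0.0455],
    [0.0171,0.01,0,0,0,0.0455],
    [0.0171,0.01,0,0,0,0.0455]
  ],
  "gripper": 1
}}

```text
clock: 10.75
tool_pos: [0.4753, -0.2196, 0.1521]
orientation: [-180.0, 0.0, -128.4]
force: [-0.7, 0.4, -0.3]
opening: 0.0724
gripper_force: 0.0
```

Emit:
{"op": "play_rows", "data": {
  "deltas": [
    [0.0171,0.01,0,0,0,0.0455],
    [0.0171,0.01,0,0,0,0.0455],
    [0.0171,0.01,0,0,0,0.0455],
    [0.0171,0.01,0,0,0,0.0455],
    [0.0171,0.01,0,0,0,0.0455],
    [0,0,0,0,0,0]
  ]
}}

```text
clock: 11.35
tool_pos: [0.5447, -0.1793, 0.1519]
orientation: [-179.9, -0.0, -87.5]
force: [-0.3, -0.3, -0.0]
opening: 0.0873
gripper_force: 0.0
```

Emit:
{"op": "play_rows", "data": {
  "deltas": [
    [0,0,-0.0375,0,0,0],
    [0,0,-0.0375,0,0,0],
    [0,0,-0.0375,0,0,0],
    [0,0,-0.0275,0,0,0],
    [0,0,-0.01,0,0,0],
    [0,0,0,0,0,0]
  ]
}}

```text
clock: 11.95
tool_pos: [0.5425, -0.1802, 0.0312]
orientation: [179.9, 0.0, -87.9]
force: [-0.3, -0.3, 0.6]
opening: 0.0875
gripper_force: 0.0
```

Emit:
{"op": "play_rows", "data": {
  "deltas": [
    [0.0003,-0.01,0,0,0,0],
    [0.0003,-0.01,0,0,0,0],
    [0.0003,-0.008,0,0,0,0],
    [0.0001,-0.004,0,0,0,0],
    [0.0001,-0.004,0,0,0,0],
    [0.0001,-0.004,0,0,0,0]
  ]
}}

```text
clock: 12.55
tool_pos: [0.5446, -0.2123, 0.0321]
orientation: [-180.0, -0.0, -87.8]
force: [0.1, -0.5, -0.3]
opening: 0.0871
gripper_force: 0.0
```

Emit:
{"op": "play_rows", "data": {
  "deltas": [
    [0.0001,-0.003,0,0,0,0],
    [0.0001,-0.003,0,0,0,0]
  ]
}}

```text
clock: 12.75
tool_pos: [0.5448, -0.2164, 0.0321]
orientation: [-180.0, 0.0, -87.8]
force: [-1.2, 5.8, 3.1]
opening: 0.0877
gripper_force: 2.6
```

Emit:
{"op": "play_rows", "data": {
  "deltas": [
    [0,-0.002,0,0,0,0],
    [0,-0.002,0,0,0,0]
  ]
}}

```text
clock: 12.95
tool_pos: [0.5445, -0.2185, 0.032]
orientation: [180.0, 0.1, -87.7]
force: [-4.2, 20.4, 9.2]
opening: 0.0877
gripper_force: 10.0
```

Emit:
{"op": "play_rows", "data": {
  "deltas": [
    [0,-0.001,0,0,0,0],
    [0,0,0,0,0,0]
  ]
}}

```text
clock: 13.15
tool_pos: [0.5442, -0.2186, 0.0321]
orientation: [179.9, 0.1, -87.7]
force: [-5.1, 16.4, 7.8]
opening: 0.0871
gripper_force: 8.3
```

Emit:
{"op": "play_rows", "data": {
  "deltas": [
    [0,0.01,0,0,0,0],
    [0,0.02,0,0,0,0],
    [0,0.02,0,0,0,0],
    [0,0,0.0375,0,0,0],
    [0,0,0.0375,0,0,0],
    [0,0,0.0375,0,0,0],
    [0,0,0.0375,0,0,0],
    [0,0.03,0,0,0,0],
    [0,0.03,0,0,0,0],
    [0,0,0,0,0,0]
  ]
}}

```text
clock: 14.15
tool_pos: [0.5448, -0.1301, 0.1524]
orientation: [-179.9, 0.0, -87.7]
force: [1.1, 0.5, 1.1]
opening: 0.0877
gripper_force: 0.0
```

```bash
python3 - <<'E'
from h import *
import cv2
print(get_obs()["tool_pos"])
m=camera_model("wrist");p,d=snapshot("wrist");np.save("w2.npy",m,allow_pickle=True)
cv2.imwrite("pics/w2.png",cv2.resize(p[0:190,40:440],None,fx=2,fy=2,interpolation=cv2.INTER_CUBIC))
E
```

```text
[ 0.54479131 -0.13012418  0.15237578]
```

View pics/w2.png

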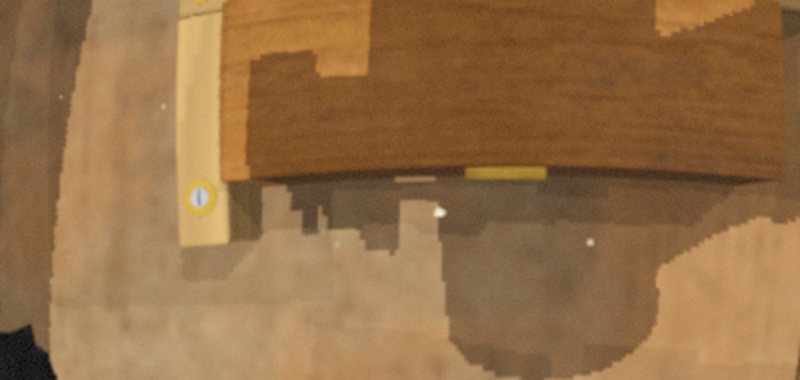

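Emit:
{"op": "play_rows", "data": {
  "deltas": [
    [-0.02,0.05,0.02,0,0,0],
    [-0.02,0.05,0.02,0,0,0],
    [-0.02,0.05,0.02,0,0,0],
    [-0.02,0.05,0.02,0,0,0],
    [0,0,0,0,0,0]
  ]
}}

```text
clock: 14.7
tool_pos: [0.4806, 0.0309, 0.2183]
orientation: [-179.8, 0.1, -87.5]
force: [1.2, 0.9, 0.8]
opening: 0.0874
gripper_force: 0.0
```

```bash
python3 - <<'E'
from h import *
import cv2
p,d=snapshot("top");cv2.imwrite("pics/t2.png",p)
c=p[150:275,270:380]; cv2.imwrite("pics/c2.png",cv2.resize(c,None,fx=4.8,fy=4.8,interpolation=cv2.INTER_CUBIC))
E
```

```text
(no output)
```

View pics/c2.png

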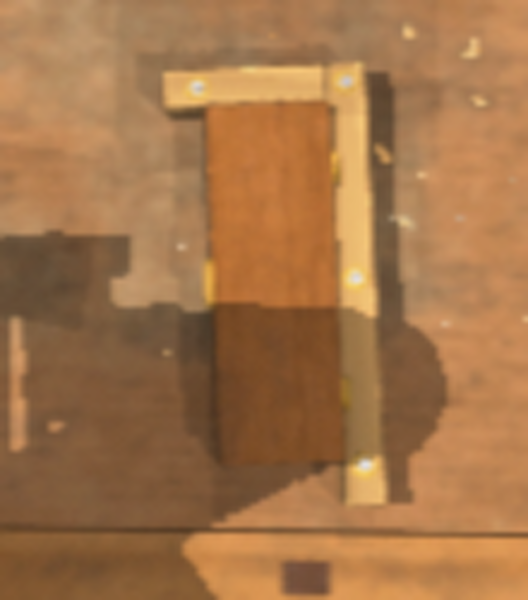

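```bash
python3 -c "
from plant import *
print(close_job())"
```

```text
the job is handed in; nothing more can be done
None
```

I pushed the box into the corner with the fingers only. The last pictures show it against both the long fence and the short stop with no visible gap, the hand is clear, and I handed the job in at about 15 s; no verdict was returned.

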